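Sort opaque bottles by heft into a bottle crate

ROBOT

A 6-joint arm with a two-finger parallel gripper is mounted at the origin on a cart in front of the work surface, level with it; the furniture and walls round the work are solid. World frame = base frame: x ahead of the robot, y to its left, z up, the work surface at z = 0. Lengths are in mm, angles in rad, forces in N, time in s.
With the tool pointing down it reaches from about 350 to 875 mm from the base axis. Payload 4.2 kg.
Tool frame: the origin (TCP) lies at the very end of the fingers, on their centre line; the grasp point (between the pads) lies 19 mm behind it; z points along the fingers, y is the line along which they close (so a half turn about z gives the same grasp; the last joint's range is limited). The gripper opens to 85 mm and grips with 20 to 120 N. Pads are 22 mm wide; open, the fingers measure 114 mm over their backs; the gripper's body (76 mm by 85 mm) begins 54 mm behind the grasp point. The pads swing forward as they close: fully open they stand 13 mm farther back than shut.
Start: joints at [1.483, 0.385, 0.008, 0, -1.194, -0.259], TCP at [212.398, 587.781, 231.312] pointing down, gripper open.
Joint ranges: [-3.14, 3.14], [-1.21, 2.06], [-1.07, 1.41], [-3.16, 2.05], [-2.99, -0.16], [-3.1, 3.1]. Speed limits (rad/s): [2.79, 2.79, 3.14, 3.14, 3.14, 3.14].

INTERFACE

Orientations are given as a unit quaternion [x, y, z, w].
In Python, from bench import arm gives the robot as it stands. The module is installed in compiled form; this text tells all that it offers.
- The arm moves only by the tool drive_tool, never from a script. Its argument "targets" is a list of rows, each a list of 5 numbers: the closure, from -1 (fully open) to 1 (shut), then the shift along the tool's x, y, z in mm, then the turn about the tool's z in degrees. In form: [[grip, tx, ty, tz, roll], ...]. A call has 1 to 12 rows; each row is the pose to reach, as a shift and turn from the pose commanded when the call began, along the tool's axes at that moment; what a row does not reach only later rows make up. A row lasts 1/10 s, in which the tool goes at most 50 mm and 8.59 degrees, less where a joint would pass 70% of its speed; a pose out of reach is approached as far as the arm can. A call with a gripper value outside its range is refused whole. The fingers move at their own pace and stop on an object; the grip force is fixed at half the most. Time passes only in rows, so rows that repeat a pose let the fingers close. It gives the time, the measured TCP pose, the force, the opening and the grip force at its end, in the units of the state.
- arm.read_state(): the state, without advancing time (a new reading comes with each control period).
- arm.get_image(name): name is "scene" or "top"; returns the picture (384x512x3 uint8, blue, green, red); there is no depth.
- arm.camera_params(name): a dict with "fov_y" (degrees; the focal length in pixels is half the picture's height over the tangent of half this angle, whatever the lens; pixels are square), "cx", "cy" (the principal point, pixels), "rvec" (rotation vector, rad) and "tvec" (3), from world to camera coordinates, as OpenCV has them. Camera axes: x right, y down, z forward; pixel columns grow to the right and rows downward; lengths in mm; the calibration is good to about 2 mm. A picture is of the moment at which its call begins. camera_params takes no time and is no camera call.
- arm.job_done(): hands the job in; it is judged then, once.
The state is a dict: "clock": time; "joints": joint angles; "joint_vel": joint speeds; "joint_efforts": joint torques, N m; "position": TCP position; "ee_rot": TCP orientation; "contact_force": force on the tool from outside, world axes, zero at the start; "wrist_torque": the same for the moment, N m; "gripper_width": finger opening in mm; "grasp_force": force on a finger pad.
Only numpy, scipy, OpenCV 4.12 (cv2) and the standard library are available. Lean on these libraries where they do the work, as an engineer would, in place of code of your own. Each camera call takes 0.05 s, during which the arm holds its last target. There are 200 camera calls.

TASK

Fold the carrying handle of the grey bottle crate right down towards you, out of the way of the cells. Then lift the three sealed white bottles with blue caps one after another, feel by the weight whether each is more or less than half full (80 g empty, 400 g full), and set it down gently, upright, one bottle to a cell: more than half full in the green row of the crate, less than half full in the red row. Leave the other things on the bench where they stand.

Things in the scene. Friction and masses are not known exactly. Their poses are not given: they have to be found in the camera images.
- crate: grey fixed bottle crate, 148 x 220 mm, 72 mm high: two rows of three square cells 68 mm wide, 4 mm walls, dividers 64 mm high, cell floor at 5 mm. Origin at the centre of its underside, z up, x away from the robot (at yaw 0), y along the rows. Cell centres: x = +36 mm (far row, green liners), x = -36 mm (near row, red liners); y = -72, 0, +72 mm
- handle (a joint): hinge of the crate's carrying handle, a bail over both rows: 0 rad upright, grows as it folds down to the crate's -x side (towards the robot), stop at 1.45 rad, fully down. Axis along the crate's y, 56 mm above the middle of its underside. Stays at any angle; takes 1 to 3 N at the grip to move
- handle_grip (a point): middle of the black grip of the handle, 120 mm from the hinge axis; the grip is an 18 mm round bar, 110 mm long, along the crate's y
- bottle_a: sealed opaque white bottle with blue screw cap, outside identical to the other two: body 62 mm diameter, 110 mm tall to the shoulder; cap 39 mm diameter, 109 to 130 mm above the foot, firm enough to lift by. Origin at the centre of the foot, z up. Mass hidden, new at every start: 80 g empty to 400 g full, half full 240 g
- bottle_b: sealed opaque white bottle with blue screw cap, outside identical to the other two: body 62 mm diameter, 110 mm tall to the shoulder; cap 39 mm diameter, 109 to 130 mm above the foot, firm enough to lift by. Origin at the centre of the foot, z up. Mass hidden, new at every start: 80 g empty to 400 g full, half full 240 g
- bottle_c: sealed opaque white bottle with blue screw cap, outside identical to the other two: body 62 mm diameter, 110 mm tall to the shoulder; cap 39 mm diameter, 109 to 130 mm above the foot, firm enough to lift by. Origin at the centre of the foot, z up. Mass hidden, new at every start: 80 g empty to 400 g full, half full 240 g
- red_cup: specimen cup with red lid, 53 mm diameter, 62 mm tall, standing among the bottles; stands by and is to be left where it is. Origin at the centre of its foot
- reagent_amber: amber bottle with black cap, 57 mm diameter, 118 mm tall, at the back; stands by and is to be left where it is. Origin at the centre of its foot
- reagent_small_1: small white bottle with red cap, 38 mm diameter, 74 mm tall, at the back; stands by and is to be left where it is. Origin at the centre of its foot
Mind the look-alikes: they are no part of the job. Leave any turquoise look-alike of the bottle_a alone.

How it is judged:
By the outcome, as a careful person would: the job done as asked, in the order asked, and still so for the second after the job is handed in, with the robot touching nothing.
It also fails if it takes over 72 s, if anything falls off the work surface, if the arm or the gripper's body presses on something with over 40 N, if the wrist force passes 120 N, or if a joint passes its speed limit or range.

## Working session

There is one attempt and no reset: what is moved stays moved. The work goes in short steps, Python scripts to look and compute and a tool call to move; the robot and the scene stay as the last step left them, time stands still between calls to the robot, and variables do not carry over. Pictures are saved under pics/ and viewed, at most 10 in all, crops included, and the job is handed in when it is done.

Besides the shell and the picture viewer there is one more tool, called after "Emit:" as name([rows], argument=value, ...), one row to a line, values as JSON. drive_tool: Moves the arm, as the interface text tells. Its arguments: {"type":"object","properties":{"targets":{"type":"array","items":{"type":"array","items":{"type":"number"}}}},"required":["targets"]}

```bash
mkdir -p pics
python3 - <<'E'
from bench import arm
import cv2
for n in("scene","top"):
    cv2.imwrite(f"pics/{n}0.png",arm.get_image(n)); print(n,arm.camera_params(n))
s=arm.read_state(); print(s)
E
```

```text
scene {'fov_y': 43.2259988426295, 'cx': 257.9304643116404, 'cy': 200.77427970527012, 'rvec': array([ 2.04668026, -1.02715448,  0.48231043]), 'tvec': array([-220.15683801,  414.63271067,  940.6397571 ])}
top {'fov_y': 48.863586394915416, 'cx': 253.93342037880416, 'cy': 191.59610087451716, 'rvec': array([ 2.12876806, -2.19446253,  0.15247936]), 'tvec': array([ 151.99173182,  570.16349178, 1256.9460421 ])}
{'clock': 0.1, 'joints': array([ 1.48257897e+00,  3.85499641e-01,  6.76791516e-03, -4.24350338e-04,
       -1.19397940e+00, -2.58612417e-01]), 'joint_vel': array([-6.60493191e-04, -1.46032743e-03,  2.87534444e-03,  5.13399220e-04,
       -1.21141819e-03,  8.57627097e-05]), 'joint_efforts': array([-2.86472632e-04, -3.93320346e+01,  1.88929474e+01,  4.19791639e+00,
       -2.60056055e-03,  3.23264445e-06]), 'position': array([212.25186802, 587.31248909, 230.32260043]), 'ee_rot': array([ 9.84987305e-01, -1.72624021e-01, -1.15029325e-04,  9.70710787e-04]), 'contact_force': array([-0.8337911 , -0.83030857, -0.43539623]), 'wrist_torque': array([ 0.03656605, -0.04980838,  0.01333221]), 'grasp_force': 0.0, 'gripper_width': 85.54751717862294}
```

View pics/scene0.png

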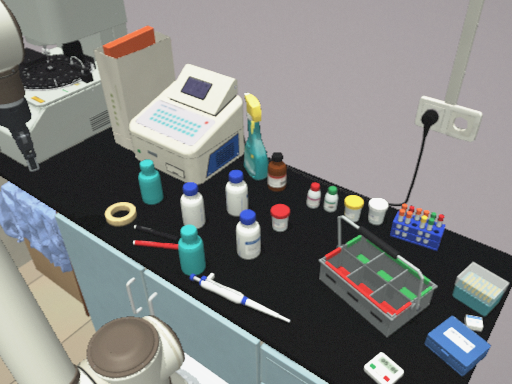

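View pics/top0.png

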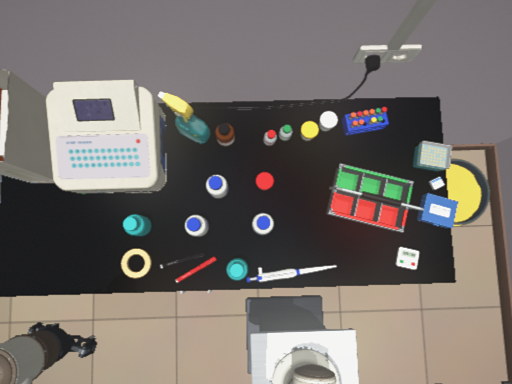

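The scene view shows three blue-capped bottles at about (190,188), (236,177) and (248,217), with the crate at (377,280) and its handle upright. In the top view the caps are at about (215,182), (194,225) and (262,223), and the crate is near (371,197).

```bash
cat > h.py <<'E'
import cv2,numpy as np
from bench import arm
P={}
for n in("scene","top"):
    p=arm.camera_params(n); f=192/np.tan(np.radians(p["fov_y"]/2))
    P[n]=(np.array([[f,0,p["cx"]],[0,f,p["cy"]],[0,0,1]]),cv2.Rodrigues(p["rvec"])[0],p["tvec"].reshape(3),p["rvec"])
def back(n,uv,z):
    K,R,t,_=P[n]; d=R.T@np.linalg.inv(K)@np.array([*uv,1.]); c=-R.T@t
    return c+d*(z-c[2])/d[2]
def proj(n,X):
    K,R,t,r=P[n]; return cv2.projectPoints(np.float64(X).reshape(-1,1,3),r,t,K,None)[0][:,0]
def tri(a,b):
    M=[P[n][0]@np.c_[P[n][1],P[n][2]] for n in("scene","top")]
    X=cv2.triangulatePoints(*M,np.float64(a).reshape(2,1),np.float64(b).reshape(2,1))[:,0]; return X[:3]/X[3]
def blobs(img,lo,hi,amin=30):
    m=cv2.inRange(cv2.cvtColor(img,cv2.COLOR_BGR2HSV),lo,hi)
    n,l,s,c=cv2.connectedComponentsWithStats(m)
    return [(c[i].round(1).tolist(),int(s[i,4])) for i in range(1,n) if s[i,4]>=amin]
E
python3 - <<'E'
from h import *
for n in P:
    im=cv2.imread(f"pics/{n}0.png")
    for c,a in blobs(im,(112,150,80),(128,255,255)): print(n,'blue',c,a,back(n,c,128 if n=="top" else 122).round(0))
    for nm,lo,hi in(("green",(50,120,60),(80,255,255)),("red",(0,170,80),(6,255,255))):
        for c,a in blobs(im,lo,hi): print(n,nm,c,a,back(n,c,62).round(0))
a=cv2.imread("pics/top0.png")[150:245,315:440]; b=cv2.imread("pics/scene0.png")[210:335,310:440]
a=cv2.resize(a,None,fx=3.2,fy=3.2,interpolation=2); b=cv2.resize(b,(400,385),interpolation=2)
o=np.zeros((400,800,3),np.uint8); o[:a.shape[0],:a.shape[1]]=a; o[:385,400:]=b
cv2.imwrite("pics/crop.png",o)
E
```

```text
scene blue [235.5, 175.8] 162 [592. 247. 122.]
scene blue [189.9, 188.6] 162 [474. 309. 122.]
scene blue [247.5, 216.6] 198 [474. 112. 122.]
scene blue [418.1, 232.9] 788 [ 668. -254.  122.]
scene green [332.1, 189.5] 66 [768.  34.  62.]
scene green [432.0, 218.3] 52 [ 814. -244.   62.]
scene green [353.6, 240.2] 75 [ 615. -117.   62.]
scene green [374.8, 245.4] 30 [ 630. -169.   62.]
scene green [403.8, 265.5] 122 [ 608. -255.   62.]
scene green [362.4, 258.3] 60 [ 571. -165.   62.]
scene green [384.5, 275.2] 77 [ 552. -232.   62.]
scene green [426.1, 279.8] 33 [ 596. -315.   62.]
scene green [407.8, 293.0] 93 [ 533. -298.   62.]
scene green [425.8, 290.5] 35 [ 564. -327.   62.]
scene red [315.1, 186.1] 53 [753.  82.  62.]
scene red [279.6, 210.7] 182 [600. 101.  62.]
scene red [157.6, 244.4] 168 [309. 273.  62.]
scene red [332.7, 252.7] 74 [545. -97.  62.]
scene red [367.2, 291.5] 467 [ 483. -222.   62.]
top blue [366.3, 124.0] 402 [ 751. -197.  128.]
top blue [215.0, 182.4] 123 [592. 246. 128.]
top blue [263.0, 222.4] 121 [475. 113. 128.]
top blue [193.3, 224.0] 127 [476. 309. 128.]
top green [286.8, 128.1] 48 [764.  28.  62.]
top green [376.4, 174.1] 162 [ 613. -237.   62.]
top green [346.4, 180.1] 289 [ 598. -145.   62.]
top green [370.2, 185.5] 221 [ 579. -215.   62.]
top green [393.1, 191.1] 210 [ 560. -283.   62.]
top green [409.1, 194.1] 52 [ 550. -331.   62.]
top red [271.0, 133.3] 50 [749.  77.  62.]
top red [264.4, 180.2] 246 [605. 102.  62.]
top red [368.1, 210.7] 783 [ 504. -204.   62.]
top red [404.2, 217.5] 45 [ 480. -311.   62.]
top red [201.6, 265.5] 119 [358. 295.  62.]
```

View pics/crop.png

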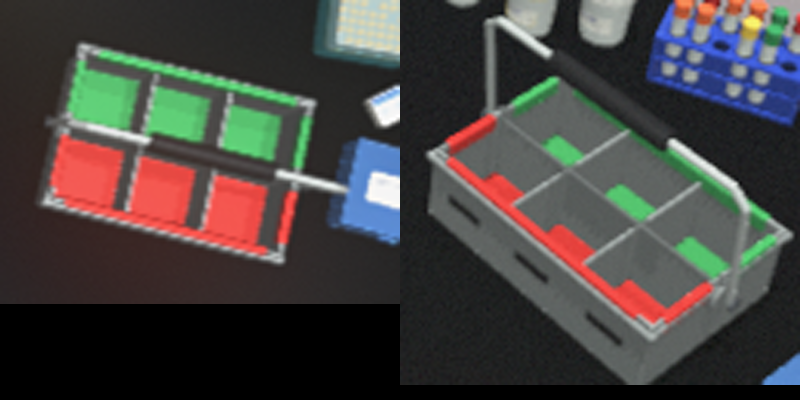

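The crop shows the crate's rim corners clearly in both views. The rows lean about 13° in the image, and the handle stands upright with a black grip. I'll fit the crate pose to the corners.

```bash
cat > fit.py <<'E'
from h import *
from scipy.optimize import least_squares
C=np.array([[74,110],[74,-110],[-74,-110],[-74,110]])
top=np.array([[340.9,165.6],[412.5,182.2],[402.8,230.6],[328.8,213.1]])
sc=np.array([[361.3,236],[436.7,286.3],[391.3,317.8],[320.4,259.7]])
def W(q,p): 
    c,s=np.cos(q[2]),np.sin(q[2]); p=np.atleast_2d(p).astype(float)
    return np.c_[q[0]+c*p[:,0]-s*p[:,1],q[1]+s*p[:,0]+c*p[:,1],p[:,2]]
X=np.c_[C,np.full(4,72)]
for sel in("ts","t","s"):
    def r(q): return np.concatenate([(proj("top",W(q,X))-top).ravel()*('t' in sel),(proj("scene",W(q,X))-sc).ravel()*('s' in sel)])
    s=least_squares(r,[550,-210,-.1]); print(sel,s.x.round(3),r(s.x).round(1))
    if sel=="ts":q=s.x
print("cells g,r",W(q,[[x,y,0] for x in(36,-36) for y in(-72,0,72)]).round(1))
for a in(0,1.45): print("grip",a,W(q,[[-120*np.sin(a),0,56+120*np.cos(a)]]).round(1))
print(proj("top",W(q,[[0,0,176],[0,55,176],[0,-55,176]])),proj("scene",W(q,[[0,0,176],[0,55,176],[0,-55,176]])))
E
python3 fit.py
```

```text
ts [ 5.39686e+02 -2.14301e+02 -2.69000e-01] [-0.1  0.2  0.   0.8  0.3  0.6  1.5  0.5  1.3 -2.4 -1.5 -0.9  0.6  0.4
 -0.3 -0.2]
t [ 5.41258e+02 -2.13104e+02 -2.71000e-01] [-0.5 -0.4 -0.4  0.3 -0.2  0.1  1.  -0.1  0.  -0.  -0.  -0.   0.  -0.
 -0.  -0. ]
s [ 5.37724e+02 -2.15269e+02 -2.67000e-01] [ 0.   0.   0.   0.   0.   0.   0.   0.   1.2 -1.8 -1.4 -0.3  0.7  1.2
 -0.4  0.5]
cells g,r [[ 555.3 -293.3    0. ]
 [ 574.4 -223.9    0. ]
 [ 593.5 -154.5    0. ]
 [ 485.9 -274.1    0. ]
 [ 505.  -204.7    0. ]
 [ 524.1 -135.3    0. ]]
grip 0 [[ 539.7 -214.3  176. ]]
grip 1.45 [[ 424.8 -182.7   70.5]]
[[382.62155898 193.94324574]
 [362.95066149 189.21103859]
 [402.32777971 198.68395057]] [[382.64697321 239.36996057]
 [363.94479338 226.29204652]
 [402.59298243 253.31764989]]
```

```bash
cat > plan.py <<'E'
# usage: plan.py x y z yaw  x y z yaw ... : chained poses; prints shift of every later pose from the first
import sys,numpy as np
from scipy.spatial.transform import Rotation as R
v=np.array(sys.argv[1:],float).reshape(-1,4); a=np.radians(v[0,3]); c,s=np.cos(a),np.sin(a)
A=np.array([[c,s,0],[s,-c,0],[0,0,-1]])  # columns: tool x,y,z in world
for w in v[1:]: print((A.T@(w[:3]-v[0,:3])).round(1), round((v[0,3]-w[3]+180)%360-180,1))
E
python3 plan.py 212.4 587.8 231.3 -19.9 400 125 231.3 -105.4; python3 plan.py 400 125 231.3 -105.4 528 -211 231.3 -105.4 528 -211 158 -105.4
```

```text
[333.9 371.3   0. ] 85.5
[ 289.9 -212.6    0. ] 0.0
[ 289.9 -212.6   73.3] 0.0
```

Emit:
drive_tool([
  [-1,334,371,0,85.5],
  [-1,334,371,0,85.5],
  [-1,334,371,0,85.5],
  [-1,334,371,0,85.5],
  [-1,334,371,0,85.5],
  [-1,334,371,0,85.5],
  [-1,334,371,0,85.5],
  [-1,334,371,0,85.5],
  [-1,334,371,0,85.5],
  [-1,334,371,0,85.5],
  [-1,334,371,0,85.5],
])

```text
clock: 1.2
position: [400.9, 120.7, 231.0]
ee_rot: [-0.602, 0.798, -0.0, -0.001]
contact_force: [-0.1, 0.2, -0.2]
gripper_width: 85.2
grasp_force: 0.0
```

Emit:
drive_tool([
  [-1,290,-213,0,0],
  [-1,290,-213,0,0],
  [-1,290,-213,0,0],
  [-1,290,-213,0,0],
  [-1,290,-213,0,0],
  [-1,290,-213,0,0],
  [-1,290,-213,0,0],
  [-1,290,-213,0,0],
  [-1,290,-213,0,0],
])

```text
clock: 2.1
position: [529.0, -211.7, 230.0]
ee_rot: [-0.605, 0.796, 0.001, -0.001]
contact_force: [-0.6, -0.2, -0.4]
gripper_width: 85.8
grasp_force: 0.0
```

Emit:
drive_tool([
  [-1,0,0,40,0],
  [-1,0,0,73,0],
  [-1,0,0,73,0],
  [1,0,0,73,0],
  [1,0,0,73,0],
  [1,0,0,73,0],
  [1,0,0,73,0],
  [1,0,0,73,0],
  [1,0,0,73,0],
  [1,0,0,73,0],
])

```text
clock: 3.1
position: [529.3, -210.8, 159.6]
ee_rot: [-0.606, 0.795, -0.001, 0.0]
contact_force: [-1.8, 1.7, 5.7]
gripper_width: 15.8
grasp_force: 58.6
```

Emit:
drive_tool([
  [1,0,13,2,0],
  [1,0,27,6,0],
  [1,0,40,11,0],
  [1,0,53,18,0],
  [1,0,65,26,0],
  [1,0,75,36,0],
  [1,0,85,47,0],
  [1,0,93,59,0],
  [1,0,99,72,0],
  [1,0,104,85,0],
  [1,0,107,97,0],
  [1,0,108,105,0],
])

```text
clock: 4.3
position: [430.2, -182.7, 54.9]
ee_rot: [-0.607, 0.795, -0.004, 0.004]
contact_force: [6.5, -0.3, 0.4]
gripper_width: 16.1
grasp_force: 67.7
```

Emit:
drive_tool([
  [1,0,0,2,0],
  [1,0,0,2,0],
])

```text
clock: 4.5
position: [429.9, -182.7, 52.5]
ee_rot: [-0.607, 0.795, -0.004, 0.004]
contact_force: [7.0, -1.0, 0.1]
gripper_width: 15.6
grasp_force: 67.7
```

Emit:
drive_tool([
  [1,0,-3,3,0],
  [1,0,-3,6,0],
  [1,0,-3,6,0],
])

```text
clock: 4.8
position: [429.5, -182.8, 49.9]
ee_rot: [-0.607, 0.795, -0.001, 0.001]
contact_force: [-7.1, 8.9, 39.2]
gripper_width: 15.8
grasp_force: 72.8
```

Run:
```python
from h import *
t=arm.get_image("top"); s=arm.get_image("scene"); cv2.imwrite("pics/top1.png",t); cv2.imwrite("pics/scene1.png",s)
a=cv2.resize(t[150:260,310:440],(400,338),interpolation=2); b=cv2.resize(s[200:340,290:440],(400,373),interpolation=2)
o=np.zeros((400,800,3),np.uint8); o[:338,:400]=a; o[:373,400:]=b; cv2.imwrite("pics/crop1.png",o)
st=arm.read_state(); print(st["position"],st["contact_force"])
```

```text
[ 429.5969876  -182.83035087   49.96528774] [-6.68973619  9.70273917 38.05542532]
```

View pics/crop1.png

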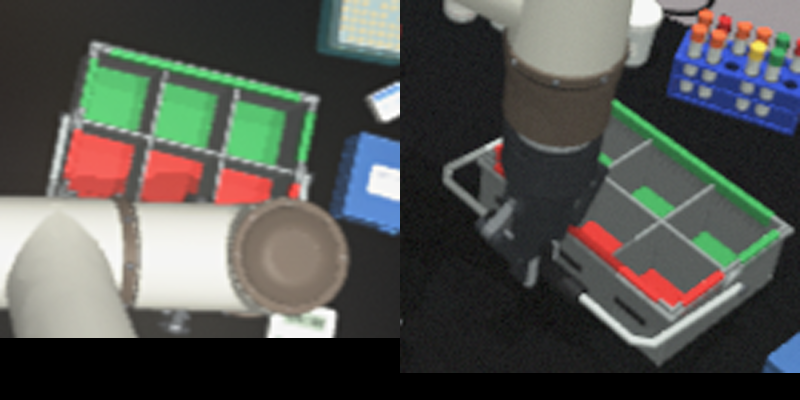

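The handle is fully folded: the stop pushes back with 38 N, and the scene view shows the bail lying on the near side. Next I release it and go to the bottle at (475,112).

```bash
python3 plan.py 426.8 -183.1 45.3 -105.4 475 112.5 185 -105.4 475 112.5 74 -105.4
```

```text
[-297.8   32.  -139.7] 0.0
[-297.8   32.   -28.7] 0.0
```

Emit:
drive_tool([
  [1,0,2,-5,0],
  [0.2,0,2,-5,0],
  [0.2,0,2,-5,0],
  [0.2,0,2,-5,0],
  [0.2,0,2,-5,0],
  [0.2,0,0,-40,0],
  [0.2,0,0,-90,0],
  [-1,0,0,-140,0],
])

```text
clock: 5.7
position: [426.6, -182.9, 186.0]
ee_rot: [-0.606, 0.795, 0.001, -0.001]
contact_force: [1.6, 0.2, 0.4]
gripper_width: 47.6
grasp_force: 0.0
```

Emit:
drive_tool([
  [-1,-298,32,0,0],
  [-1,-298,32,0,0],
  [-1,-298,32,0,0],
  [-1,-298,32,0,0],
  [-1,-298,32,0,0],
  [-1,-298,32,0,0],
  [-1,-298,32,0,0],
  [-1,-298,32,0,0],
])

```text
clock: 6.5
position: [475.2, 113.8, 184.4]
ee_rot: [-0.607, 0.795, 0.0, -0.001]
contact_force: [0.1, -0.2, -0.1]
gripper_width: 85.0
grasp_force: 0.0
```

Run:
```python
from h import *
t=arm.get_image("top"); s=arm.get_image("scene"); cv2.imwrite("pics/top2.png",t); cv2.imwrite("pics/scene2.png",s)
print(arm.read_state()["position"])
a=cv2.resize(t[155:245,318:418],(600,540),interpolation=2)
cv2.imwrite("pics/crop2.png",a)
```

```text
[475.14872637 112.13663664 184.71719174]
```

View pics/crop2.png

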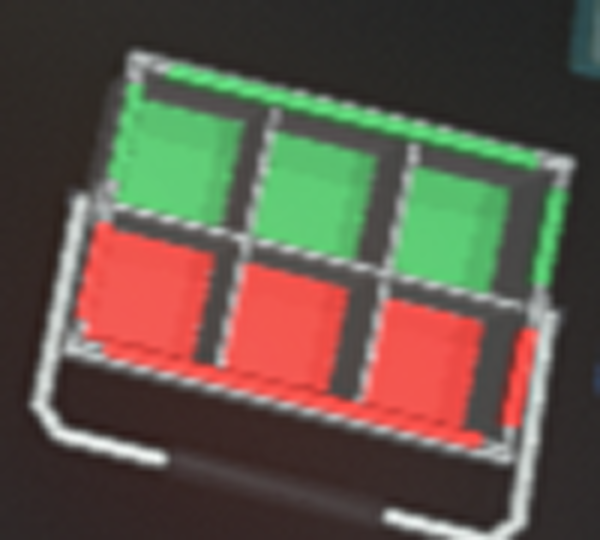

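The crop shows the crate clear of the arm, with the handle down in front. The divider crossings are at crop (245,242) and (385,272), and the outer corners at (133,55), (573,160), (515,460) and (68,350). I'll refit the pose from these.

```bash
cat > fit2.py <<'E'
from h import *
from scipy.optimize import least_squares
def W(q,p):
    c,s=np.cos(q[2]),np.sin(q[2]); p=np.atleast_2d(p).astype(float)
    return np.c_[q[0]+c*p[:,0]-s*p[:,1],q[1]+s*p[:,0]+c*p[:,1],p[:,2]]
cv=lambda p:(np.array(p,float)+.5)/6-.5+[318,155]
X=np.array([[74,110,72],[74,-110,72],[-74,-110,72],[-74,110,72],[0,36,64],[0,-36,64]])
uv=cv([[133,55],[573,160],[515,460],[68,350],[245,242],[385,272]])
r=lambda q:(proj("top",W(q,X))-uv).ravel()
s=least_squares(r,[540,-214,-.27],loss="soft_l1"); q=s.x; print(q,r(q).round(2))
if __name__=="__main__":
    print("bar cam",back("top",cv([276,488]),70.5),"fit",W(q,[-119.1,0,70.5]))
    for n,p in(("left g",[36,72]),("mid g",[36,0]),("right g",[36,-72]),("left r",[-36,72]),("mid r",[-36,0]),("right r",[-36,-72])): print(n,W(q,[*p,0]).round(1))
E
python3 fit2.py
```

```text
[ 5.43041331e+02 -2.12732869e+02 -2.66085340e-01] [ 0.37  1.02 -1.21  0.51 -0.85 -1.24  0.85 -0.31  0.13 -0.31  0.3   0.28]
bar cam [ 428.99518571 -183.45250662   70.5       ] fit [[ 428.13273746 -181.41474161   70.5       ]]
left g [[ 596.7 -152.7    0. ]]
mid g [[ 577.8 -222.2    0. ]]
right g [[ 558.8 -291.7    0. ]]
left r [[ 527.2 -133.8    0. ]]
mid r [[ 508.3 -203.3    0. ]]
right r [[ 489.4 -272.7    0. ]]
```

Emit:
drive_tool([
  [-1,0,0,40,0],
  [-1,0,0,80,0],
  [-1,0,0,110,0],
  [-1,0,0,110,0],
  [1,0,0,110,0],
  [1,0,0,110,0],
  [1,0,0,110,0],
  [1,0,0,110,0],
  [1,0,0,110,0],
  [1,0,0,110,0],
])

```text
clock: 7.6
position: [477.1, 113.3, 77.8]
ee_rot: [-0.606, 0.795, -0.001, 0.002]
contact_force: [-1.9, -0.5, 7.4]
gripper_width: 58.7
grasp_force: 63.7
```

Emit:
drive_tool([
  [1,0,0,-10,0],
  [1,0,0,-40,0],
  [1,0,0,-80,0],
  [1,0,0,-110,0],
  [1,0,0,-110,0],
  [1,0,0,-110,0],
  [1,0,0,-110,0],
])

```text
clock: 8.3
position: [474.9, 112.5, 184.6]
ee_rot: [-0.606, 0.795, 0.0, -0.001]
contact_force: [0.0, 0.5, -1.0]
gripper_width: 58.8
grasp_force: 64.7
```

```bash
cat > weigh.py <<'E'
from h import *
F=[];Z=[]
for i in range(12):
    im=arm.get_image("top"); s=arm.read_state(); F.append(s["contact_force"]); Z.append(s["position"])
F=np.array(F); print("F",F.mean(0).round(2),"sd",F.std(0).round(2),"mass g",round(-F[:,2].mean()/9.81*1000),"pos",np.mean(Z,0).round(1),"w",s["gripper_width"],"t",s["clock"])
E
python3 weigh.py
```

```text
F [ 0.1  -0.11 -1.05] sd [0.66 0.5  0.51] mass g 107 pos [475.5 112.8 184.7] w 59.23490856130141 t 8.9
```

About 107 g, so well below half: it goes in the red row, right-hand cell.

```bash
python3 plan.py 475 112.5 185 -105.4 489.6 -273.2 185 -105.4
```

```text
[ 368.  -116.5    0. ] 0.0
```

Emit:
drive_tool([
  [1,40,-13,0,0],
  [1,85,-27,0,0],
  [1,132,-42,0,0],
  [1,180,-57,0,0],
  [1,228,-72,0,0],
  [1,275,-87,0,0],
  [1,315,-100,0,0],
  [1,345,-109.5,0,0],
  [1,361,-114.5,0,0],
  [1,368,-116.5,0,0],
  [1,368,-116.5,0,0],
  [1,368,-116.5,0,0],
])

```text
clock: 10.1
position: [490.6, -272.1, 185.3]
ee_rot: [-0.606, 0.795, 0.0, 0.0]
contact_force: [-1.1, 0.4, -0.9]
gripper_width: 58.9
grasp_force: 64.7
```

Run:
```python
from h import *
t=arm.get_image("top"); s=arm.get_image("scene"); st=arm.read_state(); print(st["position"],st["ee_rot"],st["contact_force"])
cv2.imwrite("pics/top3.png",t); cv2.imwrite("pics/scene3.png",s)
b=cv2.resize(s[150:340,290:450],(640,760)[:2] if 0 else (505,600),interpolation=2); cv2.imwrite("pics/crop3.png",b)
```

```text
[ 490.70800101 -271.7967077   185.46449224] [-6.06743396e-01  7.94897758e-01  9.98489342e-06  7.50456677e-05] [-0.11170404 -1.05874501 -0.35407966]
```

View pics/crop3.png

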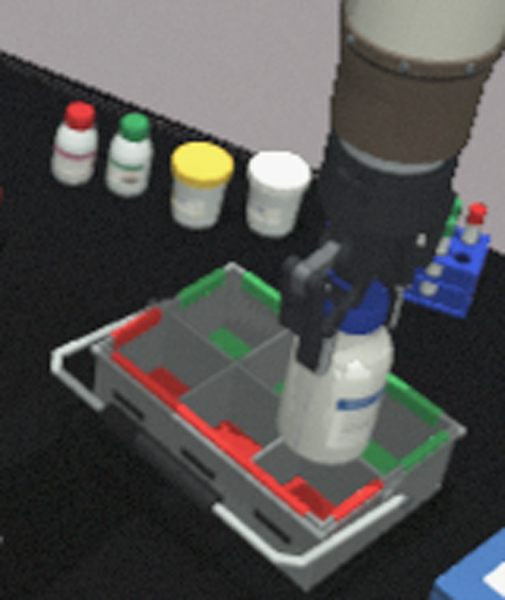

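Emit:
drive_tool([
  [1,0,0,15,0],
  [1,0,0,25,0],
  [1,0,0,33,0],
  [1,0,0,40,0],
  [1,0,0,45,0],
  [1,0,0,45,0],
])

```text
clock: 10.8
position: [490.2, -272.6, 139.5]
ee_rot: [-0.606, 0.795, 0.001, -0.0]
contact_force: [0.2, -0.5, -1.0]
gripper_width: 59.0
grasp_force: 64.7
```

Emit:
drive_tool([
  [1,0,0,15,0],
  [1,0,0,30,0],
  [1,0,0,42,0],
  [1,0,0,49,0],
  [1,0,0,53,0],
  [1,0,0,55,0],
  [1,0,0,56,0],
  [1,0,0,57,0],
  [1,0,0,57,0],
])

```text
clock: 11.7
position: [490.8, -272.8, 83.6]
ee_rot: [-0.606, 0.795, -0.0, 0.0]
contact_force: [0.2, 0.3, -0.8]
gripper_width: 58.8
grasp_force: 64.7
```

Emit:
drive_tool([
  [1,0,0,1,0],
  [1,0,0,2,0],
  [1,0,0,2,0],
])

```text
clock: 12.0
position: [490.9, -273.2, 82.9]
ee_rot: [-0.606, 0.795, -0.001, -0.0]
contact_force: [-3.0, 1.4, 6.4]
gripper_width: 59.2
grasp_force: 65.7
```

Emit:
drive_tool([
  [0.2,0,0,-1,0],
  [-0.3,0,0,-1,0],
  [-1,0,0,-1,0],
  [-1,0,0,-1,0],
  [-1,0,0,-1,0],
  [-1,0,0,-20,0],
  [-1,0,0,-60,0],
  [-1,0,0,-105,0],
  [-1,0,0,-105,0],
])

```text
clock: 12.9
position: [494.5, -274.4, 193.2]
ee_rot: [-0.607, 0.795, -0.006, 0.004]
contact_force: [-0.1, -0.5, 0.6]
gripper_width: 85.1
grasp_force: 0.0
```

```bash
python3 weigh.py; python3 plan.py 490 -273 186 -105.4 475 309 186 -105.4;  python3 plan.py 490 -273 186 -105.4 592 247 186 -105.4
```

```text
F [ 0.15  0.18 -0.11] sd [0.5  0.77 0.62] mass g 11 pos [ 490.4 -272.7  185.8] w 85.9654665480468 t 13.5
[-557.1  169.     0. ] 0.0
[-528.4   39.8    0. ] 0.0
```

Emit:
drive_tool([
  [-1,-528,40,0,0],
  [-1,-528,40,0,0],
  [-1,-528,40,0,0],
  [-1,-528,40,0,0],
  [-1,-528,40,0,0],
  [-1,-528,40,0,0],
  [-1,-528,40,0,0],
  [-1,-528,40,0,0],
  [-1,-528,40,0,0],
  [-1,-528,40,0,0],
  [-1,-528,40,0,0],
  [-1,-528,40,0,0],
])

```text
clock: 14.7
position: [592.4, 250.8, 185.3]
ee_rot: [-0.608, 0.794, -0.0, 0.0]
contact_force: [-0.0, -0.5, -0.5]
gripper_width: 85.3
grasp_force: 0.0
```

Emit:
drive_tool([
  [-1,0,0,0,0],
  [-1,0,0,0,0],
])

```text
clock: 14.9
position: [591.7, 246.0, 186.2]
ee_rot: [-0.606, 0.796, 0.0, -0.0]
contact_force: [-1.3, 0.2, 0.1]
gripper_width: 85.5
grasp_force: 0.0
```

Emit:
drive_tool([
  [-1,0,0,40,0],
  [-1,0,0,80,0],
  [-1,0,0,111,0],
  [-1,0,0,111,0],
  [1,0,0,111,0],
  [1,0,0,111,0],
  [1,0,0,111,0],
  [1,0,0,111,0],
  [1,0,0,111,0],
  [1,0,0,111,0],
])

```text
clock: 15.9
position: [593.7, 247.6, 78.7]
ee_rot: [-0.606, 0.795, -0.001, 0.003]
contact_force: [-0.5, -0.5, 5.7]
gripper_width: 58.3
grasp_force: 64.8
```

Emit:
drive_tool([
  [1,0,0,-10,0],
  [1,0,0,-40,0],
  [1,0,0,-80,0],
  [1,0,0,-110,0],
  [1,0,0,-110,0],
  [1,0,0,-110,0],
  [1,0,0,-110,0],
])

```text
clock: 16.6
position: [590.7, 246.3, 183.4]
ee_rot: [-0.606, 0.795, 0.001, -0.002]
contact_force: [0.6, -0.2, -2.2]
gripper_width: 58.4
grasp_force: 65.3
```

```bash
python3 weigh.py
python3 - <<'E'
import numpy as np
c,s=np.cos(-.267),np.sin(-.267)
for n,x,y in(("mg",36,0),("lg",36,72),("mr",-36,0),("lr",-36,72)): print(n,543.3+c*x-s*y,-213.2+s*x+c*y)
E
for t in "578.0 -222.7" "508.6 -203.7"; do python3 plan.py 591.5 246.5 185 -105.4 $t 185 -105.4; done
```

```text
F [ 0.37  0.32 -2.67] sd [0.55 0.36 0.43] mass g 272 pos [591.6 246.7 184.4] w 58.141609181419504 t 17.2
mg 578.0244030903558 -222.69820140966087
lg 597.0208059096776 -153.24939522894914
mr 508.5755969096441 -203.7017985903391
lr 527.5719997289659 -134.25299240962738
[ 455.9 -111.6    0. ] 0.0
[456.1 -39.6   0. ] 0.0
```

Too close to half (240 g) to call, so I'll average for longer.

```bash
sed -i 's/range(12)/range(int(__import__("sys").argv[1]))/' weigh.py; python3 weigh.py 50
```

```text
F [ 0.13  0.03 -2.89] sd [0.48 0.59 0.5 ] mass g 295 pos [592.  246.9 185.3] w 58.48495413956091 t 19.7
```

About 290 g, so more than half full: it goes in the green row, middle cell.

Emit:
drive_tool([
  [1,35,-9,0,0],
  [1,80,-20,0,0],
  [1,128,-31,0,0],
  [1,176,-43,0,0],
  [1,224,-55,0,0],
  [1,272,-67,0,0],
  [1,320,-78,0,0],
  [1,366,-90,0,0],
  [1,405,-99,0,0],
  [1,434,-106,0,0],
  [1,450,-110,0,0],
  [1,456,-111.5,0,0],
])

```text
clock: 20.9
position: [578.4, -223.7, 185.2]
ee_rot: [-0.605, 0.796, 0.0, -0.0]
contact_force: [-0.0, 0.5, -3.9]
gripper_width: 58.6
grasp_force: 65.2
```

Emit:
drive_tool([
  [1,0,0,0,0],
  [1,0,0,0,0],
  [1,0,0,12,0],
  [1,0,0,24,0],
  [1,0,0,33,0],
  [1,0,0,40,0],
  [1,0,0,45,0],
  [1,0,0,45,0],
])

```text
clock: 21.7
position: [578.2, -222.2, 139.2]
ee_rot: [-0.606, 0.795, 0.001, -0.001]
contact_force: [0.3, -0.4, -2.6]
gripper_width: 58.4
grasp_force: 65.2
```

Emit:
drive_tool([
  [1,0,0,15,0],
  [1,0,0,30,0],
  [1,0,0,42,0],
  [1,0,0,49,0],
  [1,0,0,53,0],
  [1,0,0,55,0],
  [1,0,0,56,0],
  [1,0,0,57,0],
  [1,0,0,57,0],
])

```text
clock: 22.6
position: [579.1, -222.5, 83.9]
ee_rot: [-0.606, 0.795, -0.001, 0.0]
contact_force: [0.7, -0.6, -1.9]
gripper_width: 58.2
grasp_force: 65.4
```

Emit:
drive_tool([
  [1,0,0,1,0],
  [1,0,0,2,0],
  [1,0,0,2,0],
])

```text
clock: 22.9
position: [579.0, -222.6, 83.8]
ee_rot: [-0.606, 0.795, -0.001, 0.0]
contact_force: [-2.4, 1.4, 7.3]
gripper_width: 58.2
grasp_force: 66.5
```

Emit:
drive_tool([
  [0.2,0,0,-1,0],
  [-0.3,0,0,-1,0],
  [-1,0,0,-1,0],
  [-1,0,0,-1,0],
  [-1,0,0,-1,0],
  [-1,0,0,-20,0],
  [-1,0,0,-60,0],
  [-1,0,0,-105,0],
  [-1,0,0,-105,0],
])

```text
clock: 23.8
position: [582.7, -223.5, 193.7]
ee_rot: [-0.607, 0.795, -0.006, 0.004]
contact_force: [-0.2, 0.5, 0.2]
gripper_width: 85.4
grasp_force: 0.0
```

```bash
python3 weigh.py 15; python3 plan.py 578 -222.7 186 -105.4 475 309 186 -105.4
```

```text
F [-0.18  0.1  -0.13] sd [0.5  0.46 0.58] mass g 13 pos [ 578.5 -222.3  185.9] w 85.31526736081828 t 24.55
[-485.3  240.5    0. ] 0.0
```

Emit:
drive_tool([
  [-1,-485,240.5,0,0],
  [-1,-485,240.5,0,0],
  [-1,-485,240.5,0,0],
  [-1,-485,240.5,0,0],
  [-1,-485,240.5,0,0],
  [-1,-485,240.5,0,0],
  [-1,-485,240.5,0,0],
  [-1,-485,240.5,0,0],
  [-1,-485,240.5,0,0],
  [-1,-485,240.5,0,0],
  [-1,-485,240.5,0,0],
  [-1,-485,240.5,0,0],
])

```text
clock: 25.75
position: [474.6, 313.7, 186.3]
ee_rot: [-0.608, 0.794, 0.0, 0.001]
contact_force: [-0.2, -0.3, -1.0]
gripper_width: 85.7
grasp_force: 0.0
```

Emit:
drive_tool([
  [-1,0,0,0,0],
  [-1,0,0,0,0],
])

```text
clock: 25.95
position: [475.2, 308.3, 186.2]
ee_rot: [-0.606, 0.795, -0.0, -0.0]
contact_force: [0.7, -0.1, 0.0]
gripper_width: 85.1
grasp_force: 0.0
```

Emit:
drive_tool([
  [-1,0,0,40,0],
  [-1,0,0,80,0],
  [-1,0,0,111,0],
  [-1,0,0,111,0],
  [1,0,0,111,0],
  [1,0,0,111,0],
  [1,0,0,111,0],
  [1,0,0,111,0],
  [1,0,0,111,0],
  [1,0,0,111,0],
])

```text
clock: 26.95
position: [476.7, 309.8, 78.2]
ee_rot: [-0.606, 0.795, -0.0, 0.002]
contact_force: [-1.0, -2.0, 7.5]
gripper_width: 58.6
grasp_force: 64.1
```

Emit:
drive_tool([
  [1,0,0,-10,0],
  [1,0,0,-40,0],
  [1,0,0,-80,0],
  [1,0,0,-110,0],
  [1,0,0,-110,0],
  [1,0,0,-110,0],
  [1,0,0,-110,0],
])

```text
clock: 27.65
position: [474.0, 308.1, 183.4]
ee_rot: [-0.606, 0.795, 0.0, -0.002]
contact_force: [-0.3, -0.1, -4.1]
gripper_width: 58.6
grasp_force: 65.8
```

```bash
python3 weigh.py 30
for t in "597 -153.2" "527.6 -134.3"; do python3 plan.py 475 309 185 -105.4 $t 185 -105.4; done
```

```text
F [ 0.1  -0.04 -3.75] sd [0.58 0.52 0.52] mass g 382 pos [475.2 309.  185. ] w 58.91143816159555 t 29.15
[ 413.2 -240.4    0. ] 0.0
[ 413.4 -168.4    0. ] 0.0
```

382 g, well over half: it goes in the green row, left cell.

Emit:
drive_tool([
  [1,32,-18.5,0,0],
  [1,70,-40.5,0,0],
  [1,112,-65,0,0],
  [1,154,-89.5,0,0],
  [1,196,-114,0,0],
  [1,238,-138.5,0,0],
  [1,280,-163,0,0],
  [1,322,-187,0,0],
  [1,358,-208,0,0],
  [1,386,-224.5,0,0],
  [1,405,-235.5,0,0],
  [1,413,-240.5,0,0],
])

```text
clock: 30.35
position: [597.9, -155.1, 184.9]
ee_rot: [-0.605, 0.796, 0.0, -0.0]
contact_force: [-0.4, 0.6, -4.6]
gripper_width: 58.7
grasp_force: 65.8
```

Emit:
drive_tool([
  [1,0,0,0,0],
  [1,0,0,0,0],
  [1,0,0,12,0],
  [1,0,0,24,0],
  [1,0,0,33,0],
  [1,0,0,40,0],
  [1,0,0,45,0],
  [1,0,0,45,0],
])

```text
clock: 31.15
position: [597.4, -152.8, 139.3]
ee_rot: [-0.606, 0.795, 0.001, -0.001]
contact_force: [0.4, 0.6, -2.9]
gripper_width: 58.5
grasp_force: 65.8
```

Emit:
drive_tool([
  [1,0,0,15,0],
  [1,0,0,30,0],
  [1,0,0,42,0],
  [1,0,0,49,0],
  [1,0,0,53,0],
  [1,0,0,55,0],
  [1,0,0,56,0],
  [1,0,0,57,0],
  [1,0,0,57,0],
])

```text
clock: 32.05
position: [597.9, -152.9, 83.7]
ee_rot: [-0.606, 0.795, -0.0, 0.0]
contact_force: [-0.1, 0.0, -3.5]
gripper_width: 58.8
grasp_force: 65.8
```

Emit:
drive_tool([
  [1,0,0,1,0],
  [1,0,0,2,0],
  [1,0,0,2,0],
])

```text
clock: 32.35
position: [597.9, -153.1, 83.4]
ee_rot: [-0.606, 0.795, -0.001, 0.0]
contact_force: [-3.0, 1.3, 5.9]
gripper_width: 58.5
grasp_force: 67.0
```

Resting on the floor of the cell. I'll release it, go up, and move clear to the left.

Emit:
drive_tool([
  [0.2,0,0,-1,0],
  [-0.3,0,0,-1,0],
  [-1,0,0,-1,0],
  [-1,0,0,-1,0],
  [-1,0,0,-1,0],
  [-1,0,0,-20,0],
  [-1,0,0,-60,0],
  [-1,0,0,-105,0],
  [-1,0,0,-115,0],
])

```text
clock: 33.25
position: [601.0, -153.5, 202.6]
ee_rot: [-0.607, 0.795, -0.004, 0.004]
contact_force: [0.3, 0.8, 0.0]
gripper_width: 85.3
grasp_force: 0.0
```

Emit:
drive_tool([
  [-1,-330,50,0,0],
  [-1,-330,50,0,0],
  [-1,-330,50,0,0],
  [-1,-330,50,0,0],
  [-1,-330,50,0,0],
  [-1,-330,50,0,0],
  [-1,-330,50,0,0],
  [-1,-330,50,0,0],
  [-1,-330,50,0,0],
])

```text
clock: 34.15
position: [636.8, 179.3, 195.6]
ee_rot: [-0.607, 0.795, 0.0, -0.0]
contact_force: [-0.9, -0.9, 0.2]
gripper_width: 85.2
grasp_force: 0.0
```

Run:
```python
from h import *
t=arm.get_image("top"); s=arm.get_image("scene"); st=arm.read_state(); print(st["position"],st["clock"])
o=np.zeros((420,800,3),np.uint8)
o[:384,:400]=cv2.resize(t[100:292,240:440],(400,384),interpolation=2); o[:400,400:]=cv2.resize(s[170:340,280:450],(400,400),interpolation=2); cv2.imwrite("pics/end.png",o)
```

```text
[636.87320691 177.61037079 196.09227522] 34.25
```

View pics/end.png

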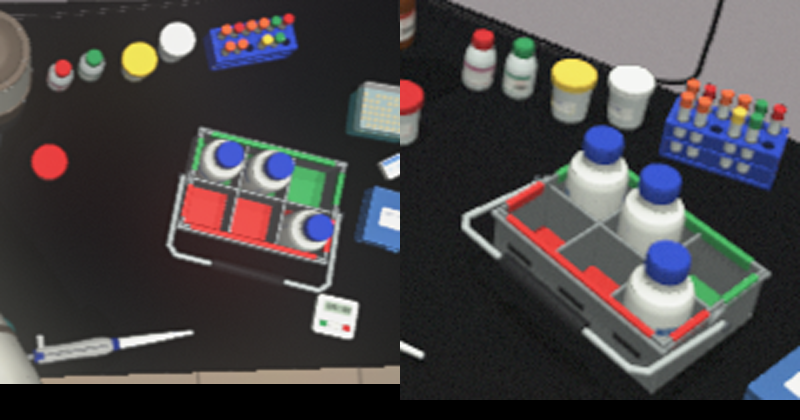

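Both views show all three bottles upright in their cells: two in green (left and middle) and one in red (right). The handle is down and the bystanders are untouched, so I'm handing it in.

```bash
python3 -c "
from bench import arm
print(arm.job_done())"
```

```text
the job is handed in; nothing more can be done
None
```

I folded the handle fully down and set the ~290 g and ~382 g bottles in the green row and the ~107 g bottle in the red row, all upright; handed in at about 34 s of the 72 s allowed.

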